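# Draw back the tailstock centre and hold it for the turner

## Robot

A 6-joint arm with a two-finger parallel gripper is mounted at the origin on the work surface. World frame = base frame: x ahead of the robot, y to its left, z up, the work surface at z = 0. Lengths are in m, angles in degrees, forces in N, time in s.
With the tool pointing down it reaches from about 0.3 to 0.75 m from the base axis. Payload 8.5 kg.
Tool frame: the origin (TCP) lies at the very end of the fingers, on their centre line; the grasp point (between the pads) lies grasp_offset behind it (grasp_offset is the distance from the TCP to the grasp point, in m); x points along the fingers, z is the direction in which the jaws open and shut, and the axes are right-handed (so a half turn about x gives the same grasp; the last joint's range is limited). The gripper opens to 85 mm and grips with 20 to 120 N. Pads are 22 mm wide; open, the fingers measure 114 mm over their backs; the gripper's body (76 mm by 85 mm) begins 54 mm behind the grasp point. The pads swing forward as they close: fully open they stand 13 mm farther back than shut.
Start: joints at [-77.366, 21.807, 74.336, -0, 83.858, -12.336], TCP at [0.232, -0.499, 0.231] pointing down, gripper open.
Joint ranges: [-178.18, 178.18], [-50.72, 133.34], [12.68, 142.11], [-81.47, 261.47], [9.98, 163.14], [-165.26, 165.26]. Speed limits (degrees/s): [136.94, 136.94, 180, 180, 180, 180].

## Interface

Orientations are given as a 3x3 rotation matrix whose columns are the frame's x, y, z axes.
In Python, from rig import observe, get_image, close_job, recognise, grasp_offset gives the robot as it stands.
- The arm moves only by the tool drive_tool, never from a script. Its argument "targets" is a list that holds one entry, the list of rows, each a list of 7 numbers: the shift along the tool's x, y, z in units of 50 mm (1.0 is 50 mm), then the turn, a rotation vector about the tool's x, y, z in rad, then the opening, from -1 (shut) to 1 (fully open), so that 0 is half open. A call has 1 to 5 rows; each row shifts and turns the commanded pose from where the row before left it, along the tool's axes as they then stand; what a row does not reach is not made up. A row lasts 1/10 s, in which the tool goes at most 50 mm and 8.59 degrees, less where a joint would pass 70% of its speed; a pose out of reach is approached as far as the arm can. A call is refused whole if a number of a shift passes 1 or a number of a turn 0.15, either way. A call with a gripper value outside its range is refused whole. The fingers move at their own pace and stop on an object; "force" is the grip in N (left out, the last holds). Time passes only in rows, so rows that do not move let the fingers close. It gives the time, the measured TCP pose, the force and the opening at its end, in the units of the state.
- observe(): the state, without advancing time (a new reading comes with each control period).
- get_image(name): name is "scene" or "side" or "wrist"; returns a dict with "image" (384x512x3 uint8, red, green, blue), "fx", "fy", "cx", "cy" (pixels), "rvec" (rotation vector, rad) and "tvec" (3), from world to camera coordinates, as OpenCV has them. Camera axes: x right, y down, z forward; pixel columns grow to the right and rows downward; lengths in m; the calibration is good to about 2 mm. A picture is of the moment at which its call begins. There is no depth.
- close_job(): hands the job in, once; it reports no verdict.
Trained networks look in a picture, given as the dict that the camera call returned (one of the last four; its "shot" number tells which), for a name from the list of things; names that differ only in an ending like _2 or _b are one class to them, and where a whole thing is asked for, a point or a joint stands for the part that bears it (a point fixed in the world has none). Each returns a list of dicts, best first, with "p" (0 to 1); they miss things now and then, are a little off and sometimes report something else, mostly with a low value. They report only what shows in the picture. A call takes as long as a camera call.
- recognise(label, picture): "at" ([column, row] as shares, 0 to 1, of the picture: columns of its width, rows of its height, amid what is visible of it).
The state is a dict: "time_s": time; "q": joint angles; "qvel": joint speeds; "joint_efforts": joint torques, N m; "position": TCP position; "tool_rot": TCP orientation; "ft_force": force on the tool from outside, world axes, zero at the start; "wrist_torque": the same for the moment, N m; "grip_width": finger opening in m.
Only numpy, scipy, OpenCV 4.12 (cv2) and the standard library are available. Lean on these libraries where they do the work, as an engineer would, in place of code of your own. Each camera call takes 0.05 s, during which the arm holds its last target.

## Task

The turner across the bench is about to slip the finished rings off the lathe's mandrel. Raise the clamp lever on top of the tailstock until it stands upright so that the quill is free, then take the spring-loaded knob at the back of the tailstock, pull it straight out until the engraved ring on its rod has just come out of the tailstock's rear face, and keep holding it there: finish with the knob still in your grip, the lever still up and the things lying about left alone.

Things in the scene. Friction and masses are not known exactly. Their poses are not given: they have to be found in the camera images.
- lathe: Grey bench lathe, fixed, 0.65 m long. Origin on the bench top under the middle of the tailstock; own y along the spindle, +y from headstock to the tailstock's back (the pull direction), z up. Axis 165 mm above the bench. Tailstock: horizontal barrel 48 mm thick, y -55 to +55 mm, top 189 mm above the bench, on a foot 96 mm wide. Headstock, chuck and mandrel with three pale rings lie at -y.
- rear_face (a point): Point on the spindle axis in the rear face of the tailstock, 165 mm above the bench; axes as the lathe's. The engraved ring must just come out of this face.
- quill (a joint): Travel of the spring-loaded quill, rod and knob, m: 0 = home (centre against the mandrel, ring hidden in the tailstock), grows as the knob is pulled along the lathe's +y; 0.035 = engraved ring just wholly out of the rear face; 0.050 = stop. Spring: 6 N at home, 12 N at 0.035, plus 1 N friction. Locked while the lever is down (1 to 3 mm of give): do not force it.
- draw_knob: Black knob, 31 mm diameter, 26 mm long along y, on a 14 mm steel rod (20 mm collar, 5 mm long, before the knob). Origin in the knob's middle, on the axis; axes as the lathe's. At home 43 mm behind the rear face (25 mm of bare rod shows). The ring, a black line 3 mm wide, is on the rod 75 to 78 mm ahead (-y). Free space beside and below: pinch the knob across x, or straddle the rod.
- clamp_lever (a joint): Angle of the cam clamp lever on top of the tailstock, rad: 0 = down (quill locked; it then points to the headstock, -y, sloping 0.35 rad up from level), grows as the ball is raised, up and over towards the knob, +y; 1.22 = vertical, 1.40 = stop. The quill is free only above about 1.0. Raising takes about 2 N at the ball; it stays where it is left.
- lever_pivot (a point): The lever's pivot on top of the barrel, at lathe x = 0, y = -20 mm, 201 mm above the bench; the lever turns about the lathe's x axis, in the upright plane of the spindle axis. Axes as the lathe's.
- lever_ball (a point): Centre of the black 20 mm ball at the end of the clamp lever, 68 mm from the pivot, above the spindle axis. When down it is about 225 mm above the bench and 29 mm ahead of the barrel's front end, over the bare 25 mm thick quill nose (top 178 mm above the bench). The lever is a 9 mm steel bar.
- oilstone: Bystander: loose grey sharpening stone, 50 x 110 x 26 mm, flat on the bench on the robot's side of the lathe. Origin under its middle.
- spanner: Bystander: loose steel spanner lying on the bench on the far side of the tailstock. Origin under its middle.
- polish: Bystander: loose amber jar of polish, 52 mm diameter, 75 mm high, on the bench beyond the knob. Origin under its middle.

How it is judged:
By the outcome, as a careful person would: the job done as asked, in the order asked, and still so for the second after the job is handed in, while the arm keeps its last pose, push and grip.
It also fails if it takes over 51 s, if anything falls off the work surface, if the arm or the gripper's body presses on something with over 40 N, if the wrist force passes 120 N, or if a joint passes its speed limit or range.

## Working session

There is one attempt and no reset: what is moved stays moved. The work goes in short steps, Python scripts to look and compute and a tool call to move; the robot and the scene stay as the last step left them, time stands still between calls to the robot, and variables do not carry over. Pictures are saved under pics/ and viewed, and the job is handed in when it is done.

Besides the shell and the picture viewer there is one more tool, called after "Call:" in YAML: its name, and indented under it one key for each argument. drive_tool: Moves the arm, as the interface text tells. Its arguments: {"type":"object","properties":{"targets":{"type":"array"},"force":{"type":"number"}},"required":["targets"]}

```bash
ls; mkdir -p pics; python3 - <<'E'
from rig import *
import cv2,json
print(grasp_offset, observe())
for n in ("scene","side"):
    p=get_image(n); cv2.imwrite(f"pics/{n}0.png",p["image"][:,:,::-1])
    print(n,p["fx"],p["cx"],p["cy"],p["rvec"],p["tvec"])
    for l in ("lathe","draw_knob","lever_ball","clamp_lever","lever_pivot","oilstone","spanner","polish","rear_face"):
        try:r=recognise(l,p)
        except Exception as e: r=e;print(l,e);continue
        print(l,[(round(a["p"],2),round(a["at"][0]*512,1),round(a["at"][1]*384,1)) for a in r[:3]])
E
```

```text
pics
0.0187 {'time_s': 0.0, 'q': array([-7.73666816e+01,  2.18405697e+01,  7.43842897e+01,  3.62368779e-04,
        8.38570763e+01, -1.23376338e+01]), 'qvel': array([-0.07029443,  0.04642203,  0.00363937,  0.08089358,  0.07578891,
        0.02869556]), 'joint_efforts': array([ 7.79852735e-05, -4.48457623e+01, -2.31278515e+01, -2.27912269e-04,
        4.78702364e-03, -1.29266940e-05]), 'position': array([ 0.23210668, -0.4983098 ,  0.23071844]), 'tool_rot': array([[-3.06630949e-04,  9.06522265e-01,  4.22157896e-01],
       [ 1.39680192e-03,  4.22157892e-01, -9.06521242e-01],
       [-9.99998977e-01,  3.11703492e-04, -1.39567872e-03]]), 'ft_force': array([-0.69919568,  0.08009757,  1.06391088]), 'wrist_torque': array([-0.02124068,  0.02355454, -0.01362721]), 'grip_width': 0.08561620648706232}
scene 359.49230220455445 263.45137346850566 182.03539343076554 [ 0.75995243  2.64345116 -1.0418044 ] [ 0.37540644 -0.23168756  1.16368843]
lathe [(0.77, 152.5, 129.6)]
draw_knob [(0.93, 248.8, 143.0)]
lever_ball [(0.5, 202.2, 108.7)]
clamp_lever [(0.74, 200.2, 107.3)]
lever_pivot [(0.96, 148.4, 127.7), (0.55, 201.3, 108.4)]
oilstone [(0.69, 270.2, 156.5)]
spanner [(0.8, 207.8, 248.8)]
polish [(0.77, 325.7, 228.4)]
rear_face [(0.62, 151.0, 126.5)]
side 472.5902538762403 250.88676243678952 194.61511337857957 [ 0.61171214 -2.5695805   1.23837895] [0.55018693 0.17260666 0.84807784]
lathe [(0.87, 266.4, 124.9)]
draw_knob [(0.55, 269.8, 173.0), (0.29, 263.4, 108.0)]
lever_ball [(0.74, 265.6, 106.4)]
clamp_lever [(0.46, 270.1, 105.6)]
lever_pivot [(0.73, 264.7, 129.0)]
oilstone [(0.76, 333.6, 215.5)]
spanner [(0.87, 176.9, 234.6)]
polish [(0.56, 262.3, 297.3)]
rear_face [(0.65, 264.5, 128.2)]
```

View pics/scene0.png

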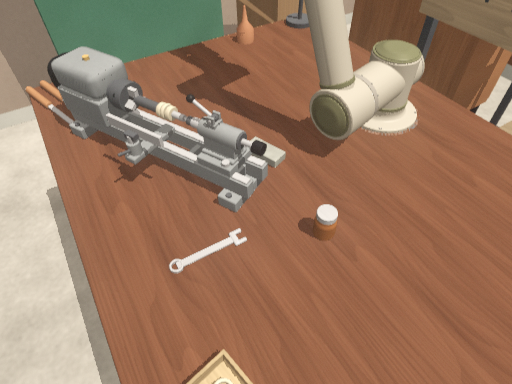

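View pics/side0.png

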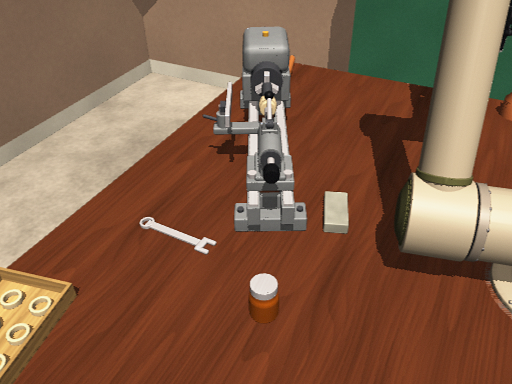

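The scene view shows the knob near (258,147) and the ball near (191,99). In the side view the knob is near (271,172). I'll enlarge both for precision.

```bash
python3 - <<'E'
import cv2,numpy as np
a=cv2.imread("pics/scene0.png")[80:220,140:300]; b=cv2.imread("pics/side0.png")[60:240,210:370]
cv2.imwrite("pics/c1.png",cv2.resize(a,None,fx=5,fy=4.2*5/4.2*0.85,interpolation=cv2.INTER_CUBIC) if 0 else cv2.resize(a,(640,560),interpolation=cv2.INTER_CUBIC))
cv2.imwrite("pics/c2.png",cv2.resize(b,(533,600),interpolation=cv2.INTER_CUBIC))
E
```

```text
(no output)
```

View pics/c1.png

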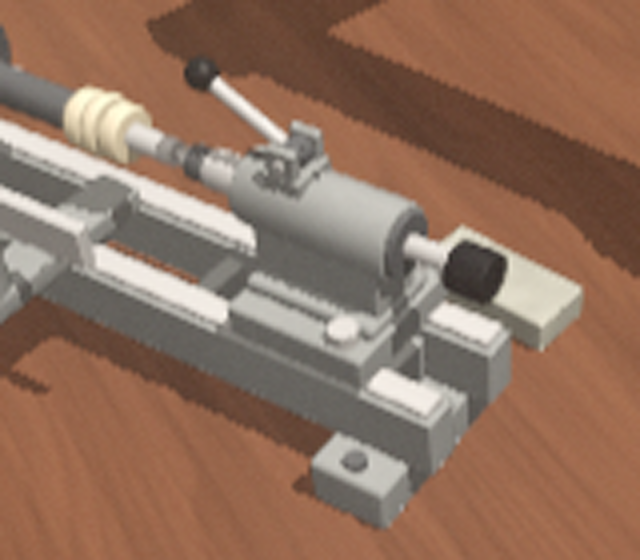

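View pics/c2.png

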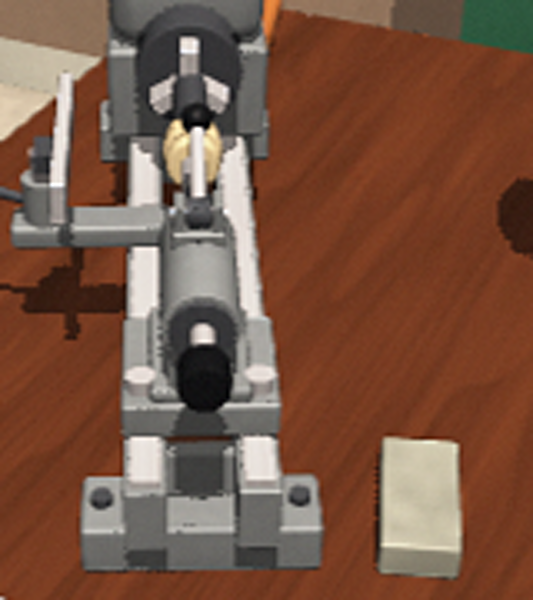

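```bash
cat > h.py <<'E'
import numpy as np,cv2
K1=np.array([[359.492,0,263.451],[0,359.492,182.035],[0,0,1]]);r1=np.array([0.75995243,2.64345116,-1.0418044]);t1=np.array([0.37540644,-0.23168756,1.16368843])
K2=np.array([[472.590,0,250.887],[0,472.590,194.615],[0,0,1]]);r2=np.array([0.61171214,-2.5695805,1.23837895]);t2=np.array([0.55018693,0.17260666,0.84807784])
def pr(K,r,t,X): return cv2.projectPoints(np.atleast_2d(X).astype(float),r,t,K,None)[0][:,0]
def at(K,r,t,uv,z):
    R=cv2.Rodrigues(r)[0];c=-R.T@t;d=R.T@np.linalg.inv(K)@np.array([*uv,1.]);return c+d*(z-c[2])/d[2]
def lp(p): # lathe params x,y,yaw
    c,s=np.cos(p[2]),np.sin(p[2]);R=np.array([[c,-s,0],[s,c,0],[0,0,1]]);return R,np.array([p[0],p[1],0])
E
python3 - <<'E'
from h import *
from scipy.optimize import least_squares
P1=np.hstack([K1@cv2.Rodrigues(r1)[0],(K1@t1)[:,None]]);P2=np.hstack([K2@cv2.Rodrigues(r2)[0],(K2@t2)[:,None]])
kn=[(258.8,148.0),(271.3,173.2)];ba=[(190.5,98.2),(268.9,95.1)]
for a in (kn,ba):
    X=cv2.triangulatePoints(P1,P2,np.array(a[0]),np.array(a[1]))[:,0];X=X[:3]/X[3];print("tri",X)
    print(pr(K1,r1,t1,X),pr(K2,r2,t2,X))
L=np.array([[0,.098,.165],[0,-.020-.068*np.cos(.35),.201+.068*np.sin(.35)]])
def f(p):
    R,t=lp(p);X=L@R.T+t
    return np.r_[(pr(K1,r1,t1,X)-[kn[0],ba[0]]).ravel(),(pr(K2,r2,t2,X)-[kn[1],ba[1]]).ravel()]
best=min((least_squares(f,[.5,-.3,y]) for y in np.arange(-3,3.2,.7)),key=lambda s:s.cost)
print(best.x,np.degrees(best.x[2]),best.fun.round(2)); R,t=lp(best.x);print(R,L@R.T+t)
print("stone",at(K2,r2,t2,(335,212),.026),at(K2,r2,t2,(262,300),.037))
E
```

```text
tri [0.52001514 0.1042668  0.16409099]
[[258.68549875 147.47075923]] [[271.13436885 173.54083452]]
tri [ 0.60157206 -0.05519754  0.23194531]
[[190.41883852  97.72070872]] [[268.78696591  95.39231947]]
[0.5642948  0.01507363 0.4605667 ] 26.388528363079256 [-0.73 -1.08 -0.46  1.35 -0.19 -0.56  0.9   2.71]
[[ 0.89580077 -0.44445583  0.        ]
 [ 0.44445583  0.89580077  0.        ]
 [ 0.          0.          1.        ]] [[ 0.52073813  0.10286211  0.165     ]
 [ 0.60157457 -0.06006376  0.22431705]]
stone [ 0.42189545 -0.00302974  0.026     ] [0.45208807 0.28127422 0.037     ]
```

```bash
cat >> h.py <<'E'
from scipy.spatial.transform import Rotation as Ro
LP=[0.5643,0.0151,0.4606]
def L2W(X):
    R,t=lp(LP);return R@np.array(X)+t
def W2L(X):
    R,t=lp(LP);return R.T@(np.array(X)-t)
def down(): # tool down, z along lathe x
    R,_=lp(LP);x=np.array([0,0,-1.]);z=R[:,0];return np.column_stack([x,np.cross(z,x),z])
def rows(p,R,tp,tR,n):
    rv=(Ro.from_matrix(R.T@tR)).as_rotvec()/n; d=(np.array(tp)-p)/n
    for i in range(n):
        print((R.T@d/.05).round(2),rv.round(3)); R=R@Ro.from_rotvec(rv).as_matrix()
E
python3 - <<'E'
from h import *
from rig import observe
o=observe(); t=L2W([0,-.0839,.33]);print(t)
rows(o["position"],o["tool_rot"],t,down(),15)
E
```

```text
[ 0.60159235 -0.06005644  0.33      ]
[-0.13  0.69 -0.32] [-0.106 -0.    -0.   ]
[-0.13  0.72 -0.25] [-0.106 -0.    -0.   ]
[-0.13  0.75 -0.17] [-0.106 -0.    -0.   ]
[-0.13  0.76 -0.09] [-0.106 -0.    -0.   ]
[-0.13  0.76 -0.01] [-0.106 -0.    -0.   ]
[-0.13  0.76  0.07] [-0.106 -0.    -0.   ]
[-0.13  0.75  0.15] [-0.106 -0.    -0.   ]
[-0.13  0.73  0.23] [-0.106 -0.    -0.   ]
[-0.13  0.7   0.31] [-0.106 -0.    -0.   ]
[-0.13  0.66  0.38] [-0.106 -0.    -0.   ]
[-0.13  0.62  0.45] [-0.106 -0.    -0.   ]
[-0.13  0.57  0.51] [-0.106 -0.    -0.   ]
[-0.13  0.51  0.57] [-0.106 -0.    -0.   ]
[-0.13  0.45  0.62] [-0.106 -0.    -0.   ]
[-0.13  0.38  0.66] [-0.106 -0.    -0.   ]
```

Call:
drive_tool:
  targets:
    - [[-0.3,0.69,-0.32,-0.106,0,0,1],[-0.3,0.72,-0.25,-0.106,0,0,1],[-0.3,0.75,-0.17,-0.106,0,0,1],[-0.3,0.76,-0.09,-0.106,0,0,1],[-0.3,0.76,-0.01,-0.106,0,0,1]]
  force: 20

```text
time_s: 1.5
position: [0.3556, -0.3511, 0.307]
tool_rot: [[0.0, 0.565, 0.825], [-0.0, 0.825, -0.565], [-1.0, -0.0, 0.0]]
ft_force: [0.6, -0.2, 0.8]
grip_width: 0.0857
```

Call:
drive_tool:
  targets:
    - [[-0.05,0.76,0.07,-0.106,0,0,1],[-0.05,0.75,0.15,-0.106,0,0,1],[-0.05,0.73,0.23,-0.106,0,0,1],[-0.05,0.7,0.31,-0.106,0,0,1],[-0.05,0.66,0.38,-0.106,0,0,1]]

```text
time_s: 2.0
position: [0.4787, -0.2049, 0.3191]
tool_rot: [[0.0, 0.071, 0.998], [-0.0, 0.998, -0.071], [-1.0, -0.0, 0.0]]
ft_force: [-0.1, 1.0, -0.3]
grip_width: 0.0853
```

Call:
drive_tool:
  targets:
    - [[-0.05,0.62,0.45,-0.106,0,0,1],[-0.05,0.57,0.51,-0.106,0,0,1],[-0.05,0.51,0.57,-0.106,0,0,1],[-0.05,0.45,0.62,-0.106,0,0,1],[-0.05,0.38,0.66,-0.106,0,0,1]]

```text
time_s: 2.5
position: [0.6021, -0.0587, 0.3315]
tool_rot: [[0.0, -0.443, 0.896], [-0.0, 0.896, 0.443], [-1.0, -0.0, 0.0]]
ft_force: [0.3, 0.3, 0.2]
grip_width: 0.0853
```

```bash
python3 - <<'E'
from h import *
from rig import *
p=get_image("wrist"); cv2.imwrite("pics/w1.png",p["image"][:,:,::-1])
o=observe();print(o["time_s"],o["position"],o["q"])
rows(o["position"],o["tool_rot"],L2W([0,-.0839,.30]),down(),1)
K=np.array([[p["fx"],0,p["cx"]],[0,p["fy"],p["cy"]],[0,0,1]])
print(repr(K),repr(p["rvec"]),repr(p["tvec"]))
print("pred ball, pivot",pr(K,p["rvec"],p["tvec"],[L2W([0,-.0839,.2243]),L2W([0,-.02,.201]),L2W([0,.098,.165])]))
print(recognise("lever_ball",p))
for n in ("scene","side"):
    p=get_image(n); cv2.imwrite(f"pics/{n}1.png",p["image"][:,:,::-1])
E
```

```text
2.55 [ 0.60438861 -0.05481127  0.33100676] [-16.39875838  25.42216968  52.40060504   0.12515267 102.16065548
 -43.24347754]
[ 0.62 -0.07 -0.1 ] [ 0.008  0.002 -0.001]
array([[336.98667632,   0.        , 263.0946034 ],
       [  0.        , 336.98667632, 190.10911438],
       [  0.        ,   0.        ,   1.        ]]) array([-2.752503  , -0.64268635, -0.10378941]) array([-0.51366769, -0.37525192,  0.37556935])
pred ball, pivot [[261.90750864 189.47738713]
 [261.77242928 103.2632795 ]
 [261.48541519 -56.04328608]]
[{'at': [0.517, 0.3953], 'p': 0.9}, {'at': [0.5297, 0.4646], 'p': 0.35}]
```

View pics/w1.png

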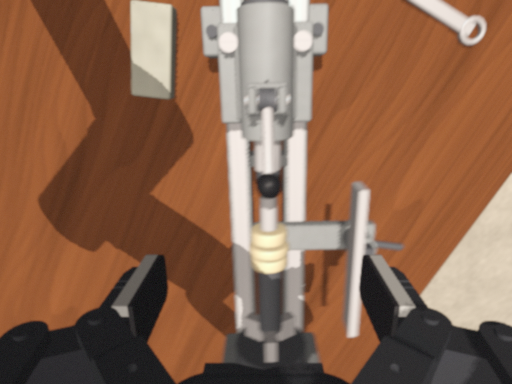

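Wrist view: the ball is at (269,184), the lever and spindle run vertically in the picture, so the yaw is good. There is a small sideways offset of about 7 px. I'll take a settled shot and refit with all three cameras.

```bash
python3 - <<'E'
from h import *
from rig import *
p=get_image("wrist"); cv2.imwrite("pics/w2.png",p["image"][:,:,::-1])
o=observe();print(o["time_s"],o["position"])
K=np.array([[p["fx"],0,p["cx"]],[0,p["fy"],p["cy"]],[0,0,1]]);np.savez("w2.npz",K=K,r=p["rvec"],t=p["tvec"],pos=o["position"],R=o["tool_rot"])
print("cam",-cv2.Rodrigues(p["rvec"])[0].T@p["tvec"])
print("pred",pr(K,p["rvec"],p["tvec"],[L2W([0,-.0839,.2243]),L2W([0,-.02,.201])]))
cv2.imwrite("pics/w2c.png",cv2.resize(p["image"][60:260,180:350,::-1],None,fx=3,fy=3,interpolation=cv2.INTER_CUBIC))
E
```

```text
2.75 [ 0.60100824 -0.06049034  0.33111917]
cam [0.56548353 0.01386195 0.47425337]
pred [[263.3773294  188.99670481]
 [262.9233831  102.57305801]]
```

View pics/w2c.png

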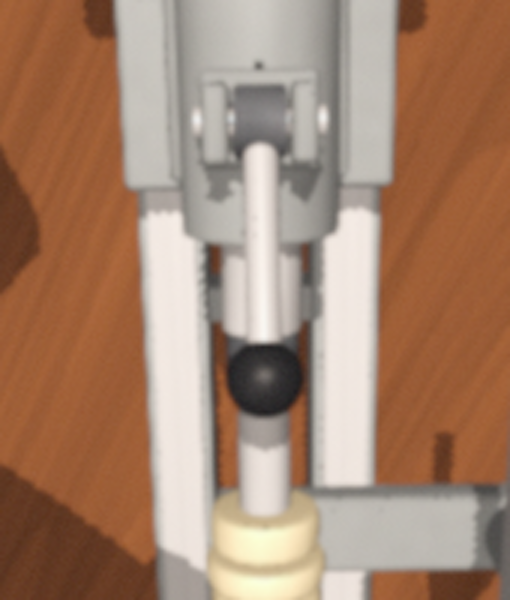

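```bash
python3 - <<'E'
from h import *
from scipy.optimize import least_squares
w=np.load("w2.npz")
L=np.array([[0,.098,.165],[0,-.020-.068*np.cos(.35),.201+.068*np.sin(.35)],[0,-.02,.201]])
obs=[(K1,r1,t1,[0,1],[(258.8,148.0),(190.5,98.2)]),(K2,r2,t2,[0,1],[(271.3,173.2),(268.9,95.1)]),(w["K"],w["r"],w["t"],[1,2],[(268,186.3),(266.7,100.3)])]
def f(p,sep=False):
    R,t=lp(p);X=L@R.T+t
    return np.concatenate([(pr(K,r,tt,X[i])-u).ravel() for K,r,tt,i,u in obs])
s=least_squares(f,[.5643,.0151,.46]);print(s.x,np.degrees(s.x[2]),s.fun.round(2))
R,t=lp(s.x);print(L@R.T+t)
print(at(w["K"],w["r"],w["t"],(268,186.3),.2243),at(w["K"],w["r"],w["t"],(266.7,100.3),.201))
E
```

```text
[0.56548765 0.01765362 0.47359053] 27.13473884156175 [-0.28 -0.56 -0.78  2.3  -0.69  0.   -0.7   3.12 -0.41  0.5  -0.66 -0.06]
[[ 5.20791358e-01  1.04867390e-01  1.65000000e-01]
 [ 6.03742807e-01 -5.69918867e-02  2.24317051e-01]
 [ 5.74609336e-01 -1.45110148e-04  2.01000000e-01]]
[ 0.60385461 -0.05648827  0.2243    ] [5.75093057e-01 4.15358061e-05 2.01000000e-01]
```

```bash
sed -i 's/^LP=.*/LP=[0.5655,0.0177,0.4736]/' h.py; python3 - <<'E'
from h import *
from rig import observe
o=observe(); print(W2L(o["position"]))
rows(o["position"],o["tool_rot"],L2W([0,-.084,.250]),down(),3)
E
```

```text
[-0.00406215 -0.08577915  0.33111917]
[0.54 0.01 0.03] [-0.007 -0.    -0.   ]
[0.54 0.01 0.03] [-0.007 -0.    -0.   ]
[0.54 0.01 0.03] [-0.007 -0.    -0.   ]
```

Call:
drive_tool:
  targets:
    - [[0.54,0.01,0.03,-0.007,0,0,1],[0.54,0.01,0.03,-0.007,0,0,1],[0.54,0.01,0.03,0,0,0,1],[0.4,0,0,0,0,0,1],[0.4,0,0,0,0,0,1]]

```text
time_s: 3.25
position: [0.6038, -0.0581, 0.2096]
tool_rot: [[-0.0, -0.45, 0.893], [-0.0, 0.893, 0.45], [-1.0, 0.0, -0.0]]
ft_force: [0.1, -0.6, -0.1]
grip_width: 0.0851
```

Call:
drive_tool:
  targets:
    - [[0,0,0,0,0,0,0.3],[0,0,0,0,0,0,0]]

```text
time_s: 3.45
position: [0.6044, -0.0577, 0.2112]
tool_rot: [[0.0, -0.451, 0.893], [-0.0, 0.893, 0.451], [-1.0, -0.0, 0.0]]
ft_force: [0.0, -0.1, 0.6]
grip_width: 0.0592
```

```bash
python3 - <<'E'
from h import *
from rig import *
o=observe(); print(o["time_s"],W2L(o["position"]),o["grip_width"],o["ft_force"])
for n in ("scene","side","wrist"):
    p=get_image(n); a=p["image"][:,:,::-1]
    if n=="scene": a=cv2.resize(a[60:180,120:280],None,fx=4,fy=4)
    if n=="side": a=cv2.resize(a[40:190,200:350],None,fx=4,fy=4)
    cv2.imwrite(f"pics/{n}3.png",a)
E
```

```text
3.45 [ 0.00021333 -0.0848722   0.21117485] 0.05917733870234047 [ 0.00731923 -0.12199307  0.64864541]
```

View pics/scene3.png

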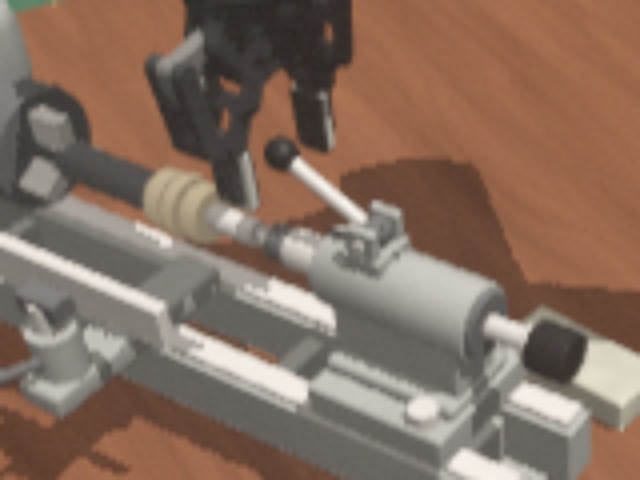

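View pics/wrist3.png

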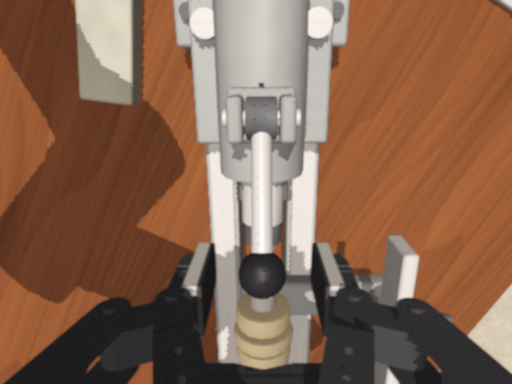

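View pics/side3.png

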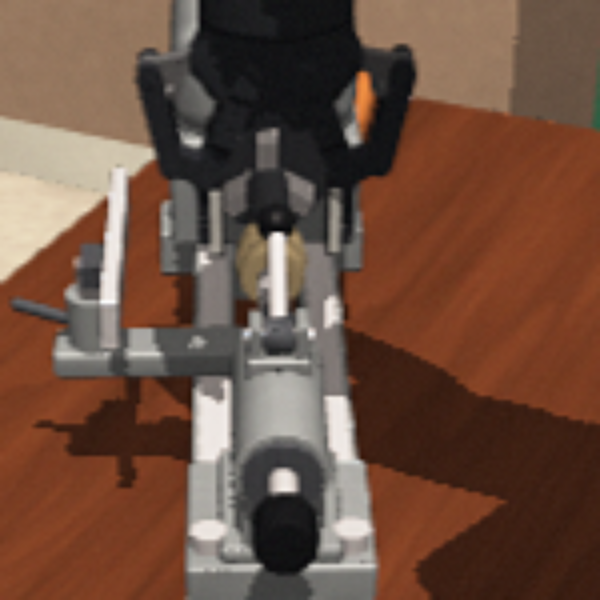

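The ball is centred between the pads, in both the wrist and side views, so I'm closing gently.

Call:
drive_tool:
  targets:
    - [[0,0,0,0,0,0,-1],[0,0,0,0,0,0,-1],[0,0,0,0,0,0,-1],[0,0,0,0,0,0,-1],[0,0,0,0,0,0,-1]]
  force: 20

```text
time_s: 4.1
position: [0.6045, -0.0574, 0.2106]
tool_rot: [[-0.0, -0.452, 0.892], [-0.001, 0.892, 0.452], [-1.0, -0.001, -0.001]]
ft_force: [-2.9, -4.7, 3.1]
grip_width: 0.0182
```

```bash
python3 - <<'E'
from h import *
from rig import *
o=observe(); print(o["time_s"],W2L(o["position"]),o["grip_width"],o["ft_force"])
p=get_image("wrist");cv2.imwrite("pics/w4.png",p["image"][:,:,::-1])
# arc
p0=np.array(W2L(o["position"]));prev=None
for th in np.linspace(0,1.24,11):
    a=.35+th;c=np.array([0,-.02-.068*np.cos(a),.201+.068*np.sin(a)])
    if prev is not None: d=(c-prev)/.05;print(round(th,2),"x",round(-d[2],2),"y(tool)",round(d[1],2))
    prev=c
print(down().T@ (L2W([0,1,0])-L2W([0,0,0])))
E
```

```text
4.1 [ 0.00044569 -0.08458326  0.21058548] 0.0181638208732652 [-2.92478637 -4.70717699  3.08012757]
0.12 x -0.15 y(tool) 0.07
0.25 x -0.14 y(tool) 0.09
0.37 x -0.13 y(tool) 0.1
0.5 x -0.12 y(tool) 0.12
0.62 x -0.1 y(tool) 0.13
0.74 x -0.09 y(tool) 0.14
0.87 x -0.07 y(tool) 0.15
0.99 x -0.05 y(tool) 0.16
1.12 x -0.03 y(tool) 0.17
1.24 x -0.01 y(tool) 0.17
[0. 1. 0.]
```

View pics/w4.png

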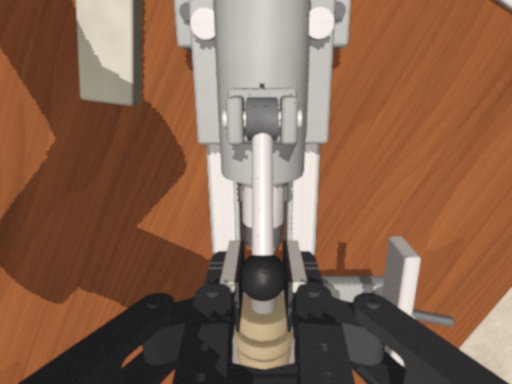

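Ball gripped at an opening of 18 mm. Next I follow the arc.

Call:
drive_tool:
  targets:
    - [[-0.15,0.07,0,0,0,0,-1],[-0.14,0.09,0,0,0,0,-1],[-0.13,0.1,0,0,0,0,-1]]

```text
time_s: 4.45
position: [0.5979, -0.0446, 0.231]
tool_rot: [[-0.003, -0.452, 0.892], [0.001, 0.892, 0.452], [-1.0, 0.002, -0.002]]
ft_force: [-4.5, -0.9, -5.6]
grip_width: 0.0182
```

Call:
drive_tool:
  targets:
    - [[-0.12,0.12,0,0,0,0,-1],[-0.1,0.13,0,0,0,0,-1],[-0.09,0.14,0,0,0,0,-1]]

```text
time_s: 4.75
position: [0.5891, -0.0272, 0.2467]
tool_rot: [[-0.002, -0.452, 0.892], [0.0, 0.892, 0.452], [-1.0, 0.001, -0.002]]
ft_force: [-4.4, -1.5, -8.4]
grip_width: 0.0184
```

```bash
python3 - <<'E'
from h import *
from rig import *
o=observe(); print(o["time_s"],W2L(o["position"]),o["grip_width"],o["ft_force"])
for n in ("scene","wrist"):
    p=get_image(n); a=p["image"][:,:,::-1]
    if n=="scene": a=cv2.resize(a[60:180,120:280],None,fx=4,fy=4)
    cv2.imwrite(f"pics/{n}5.png",a)
E
```

```text
4.75 [ 0.00046867 -0.05073892  0.24666708] 0.01841769474842768 [-4.44765382 -1.45041775 -8.41819621]
```

View pics/scene5.png

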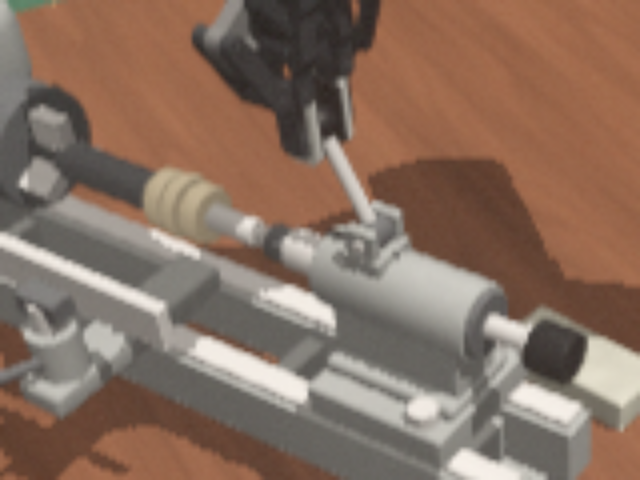

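View pics/wrist5.png

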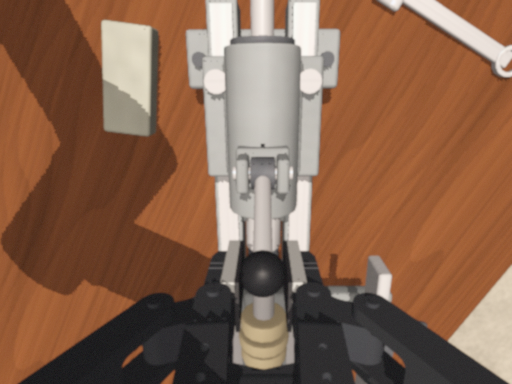

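The lever is following. I'll carry on with a little less rise, since the tool is pulling up at 8 N.

Call:
drive_tool:
  targets:
    - [[-0.04,0.15,0,0,0,0,-1],[-0.03,0.16,0,0,0,0,-1],[-0.02,0.17,0,0,0,0,-1]]

```text
time_s: 5.15
position: [0.5788, -0.0068, 0.2526]
tool_rot: [[0.001, -0.452, 0.892], [-0.002, 0.892, 0.452], [-1.0, -0.003, 0.0]]
ft_force: [-5.2, -6.9, 1.2]
grip_width: 0.0179
```

Call:
drive_tool:
  targets:
    - [[0,0.17,0,0,0,0,-1],[0,0,0,0,0,0,-1],[0,0,0,0,0,0,-1]]

```text
time_s: 5.45
position: [0.5745, 0.0016, 0.2527]
tool_rot: [[0.0, -0.452, 0.892], [-0.001, 0.892, 0.452], [-1.0, -0.001, -0.0]]
ft_force: [-6.9, -3.8, 4.1]
grip_width: 0.0184
```

```bash
python3 - <<'E'
from h import *
from rig import *
o=observe(); print(o["time_s"],W2L(o["position"]),o["grip_width"],o["ft_force"])
for n in ("scene","side"):
    p=get_image(n); a=p["image"][:,:,::-1]
    if n=="scene": a=cv2.resize(a[60:180,120:280],None,fx=4,fy=4)
    else: a=cv2.resize(a[40:190,200:350],None,fx=4,fy=4)
    cv2.imwrite(f"pics/{n}6.png",a)
E
```

```text
5.45 [ 0.00069169 -0.01847565  0.25267659] 0.018364995678816293 [-6.90409432 -3.83714992  4.09116231]
```

View pics/scene6.png

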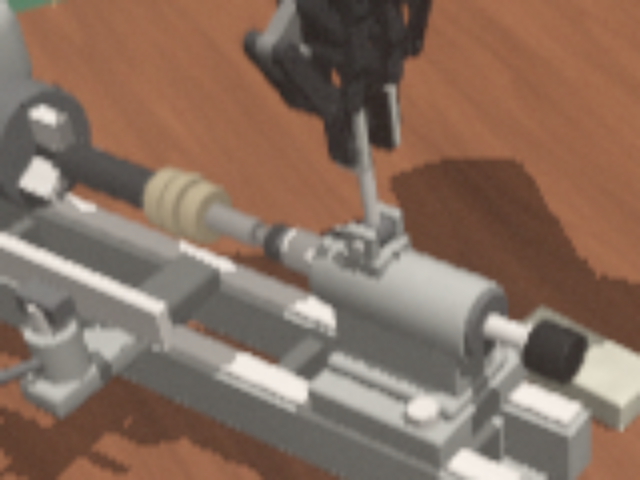

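```bash
python3 - <<'E'
from h import *
for th in (1.0,1.1,1.22,1.3):
    a=.35+th
    print(th,*[(pr(K1,r1,t1,L2W([0,-.02-r*np.cos(a),.201+r*np.sin(a)]))[0]-[120,60])*4 for r in (0.01,.05,.068)])
E
```

```text
1.0 [369.43665639 215.0918093 ] [348.67270656 150.91392105] [338.87856161 120.64186079]
1.1 [370.83100003 215.38373078] [355.82743566 152.2305634 ] [348.72493121 122.33462391]
1.22 [372.55273806 215.93533923] [364.71587456 154.89961499] [360.99248239 125.90077662]
1.3 [373.71824841 216.42154847] [370.75896288 157.32421449] [369.35017445 129.19051831]
```

The bar slopes as predicted for 1.22 rad (upright). Releasing and backing upward.

Call:
drive_tool:
  targets:
    - [[0,0,0,0,0,0,0.3],[0,0,0,0,0,0,0.3],[0,0,0,0,0,0,0.3],[0,0,0,0,0,0,0.3],[0,0,0,0,0,0,0.3]]

```text
time_s: 6.05
position: [0.5753, 0.0013, 0.2514]
tool_rot: [[0.0, -0.452, 0.892], [0.0, 0.892, 0.452], [-1.0, -0.0, 0.0]]
ft_force: [-0.1, -0.3, -0.2]
grip_width: 0.0556
```

Call:
drive_tool:
  targets:
    - [[-0.3,0,0,0,0,0,0.3],[-0.5,0,0,0,0,0,0.3],[-0.5,0,0,0,0,0,0.3],[-0.1,0,0,0,0,0,0.6],[0,0,0,0,0,0,0.6]]

```text
time_s: 6.55
position: [0.5754, 0.0012, 0.3216]
tool_rot: [[0.001, -0.452, 0.892], [-0.0, 0.892, 0.452], [-1.0, -0.001, 0.001]]
ft_force: [0.8, 0.3, 0.0]
grip_width: 0.0677
```

```bash
python3 - <<'E'
from h import *
from rig import *
o=observe(); print(o["time_s"],W2L(o["position"]),o["grip_width"],o["ft_force"])
rows(o["position"],o["tool_rot"],L2W([0,.098,.33]),down(),4)
for n in ("scene","wrist"):
    p=get_image(n); a=p["image"][:,:,::-1]
    if n=="scene": a=cv2.resize(a[60:180,120:280],None,fx=4,fy=4)
    cv2.imwrite(f"pics/{n}7.png",a)
E
```

```text
6.55 [ 0.001237   -0.01921092  0.32157652] 0.06771316266484297 [0.7652962  0.32693091 0.04922395]
[-0.04  0.59 -0.01] [-0.001  0.     0.   ]
[-0.04  0.59 -0.01] [-0.001  0.     0.   ]
[-0.04  0.59 -0.01] [-0.001  0.     0.   ]
[-0.04  0.59 -0.01] [-0.001  0.     0.   ]
```

View pics/scene7.png

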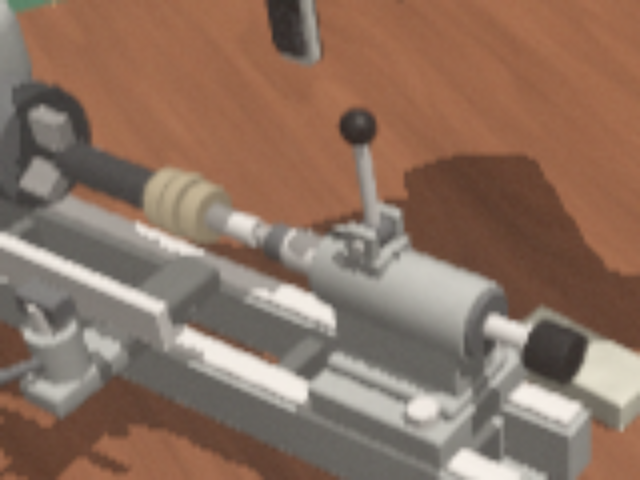

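View pics/wrist7.png

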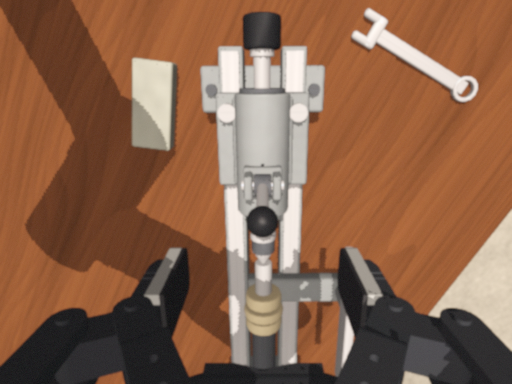

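```bash
python3 - <<'E'
from h import *
from rig import *
p=get_image("wrist");K=np.array([[p["fx"],0,p["cx"]],[0,p["fy"],p["cy"]],[0,0,1]])
cv2.imwrite("pics/w8.png",cv2.resize(p["image"][150:260,200:330,::-1],None,fx=4,fy=4,interpolation=cv2.INTER_CUBIC))
q=lambda X:((pr(K,p["rvec"],p["tvec"],L2W(X))[0]-[200,150])*4).round(0)
print("pivot",q([0,-.02,.201]),"barrel front bottomless",q([0,-.055,.189]),"knob raw",pr(K,p["rvec"],p["tvec"],L2W([0,.098,.165])))
for th in (1.0,1.1,1.16,1.22,1.3):
    a=.35+th; print(th,q([0,-.02-.068*np.cos(a),.201+.068*np.sin(a)]))
E
```

```text
pivot [249. 141.] barrel front bottomless [251. 276.] knob raw [[261.62587521  32.41416972]]
1.0 [248. 353.]
1.1 [248. 318.]
1.16 [248. 296.]
1.22 [248. 272.]
1.3 [247. 239.]
```

View pics/w8.png

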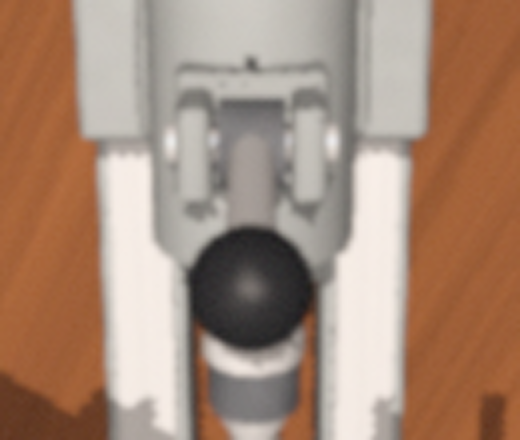

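The ball at (251,287) in the crop gives about 1.19 rad, within 2° of vertical. The knob prediction also agrees with the picture: predicted (262,32), seen (262,31). Next, above the knob.

Call:
drive_tool:
  targets:
    - [[-0.04,0.59,-0.01,0,0,0,1],[-0.04,0.59,-0.01,0,0,0,1],[0,0.59,0,0,0,0,1],[0,0.57,0,0,0,0,1],[0.4,0,0,0,0,0,1]]

```text
time_s: 7.2
position: [0.5206, 0.1076, 0.3067]
tool_rot: [[0.004, -0.455, 0.891], [0.001, 0.891, 0.455], [-1.0, -0.001, 0.004]]
ft_force: [1.6, 0.2, -0.3]
grip_width: 0.0851
```

Call:
drive_tool:
  targets:
    - [[0.6,0,0,0,0,0,1],[0.6,0,0,0,0,0,1],[0.6,0,0,0,0,0,1],[0,0,0,0,0,0,1]]

```text
time_s: 7.6
position: [0.5194, 0.1051, 0.2112]
tool_rot: [[-0.009, -0.452, 0.892], [0.0, 0.892, 0.452], [-1.0, 0.004, -0.008]]
ft_force: [0.8, -0.4, 0.4]
grip_width: 0.0853
```

```bash
python3 - <<'E'
from h import *
from rig import *
o=observe(); print(o["time_s"],W2L(o["position"]),o["grip_width"],o["ft_force"])
rows(o["position"],o["tool_rot"],L2W([0,.098,.1465]),down(),3)
for n in ("scene","wrist","side"):
    p=get_image(n); a=p["image"][:,:,::-1]
    if n=="wrist":
        K=np.array([[p["fx"],0,p["cx"]],[0,p["fy"],p["cy"]],[0,0,1]]);print(pr(K,p["rvec"],p["tvec"],L2W([0,.098,.165])))
    if n=="scene": a=cv2.resize(a[60:180,160:320],None,fx=4,fy=4)
    if n=="side": a=cv2.resize(a[40:190,200:350],None,fx=4,fy=4)
    cv2.imwrite(f"pics/{n}9.png",a)
E
```

```text
7.6 [-0.00117832  0.09877851  0.21118575] 0.08532666460369964 [ 0.76994133 -0.40106936  0.41200247]
[ 0.43 -0.01  0.01] [-0.002 -0.003 -0.001]
[ 0.43 -0.01  0.01] [-0.002 -0.003 -0.001]
[ 0.43 -0.01  0.01] [-0.002 -0.003 -0.001]
[[263.67084994 218.14724348]]
```

View pics/wrist9.png

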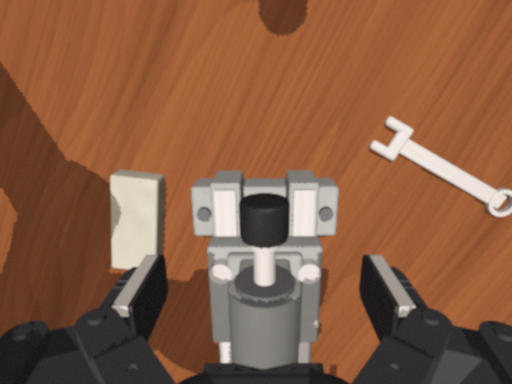

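View pics/scene9.png

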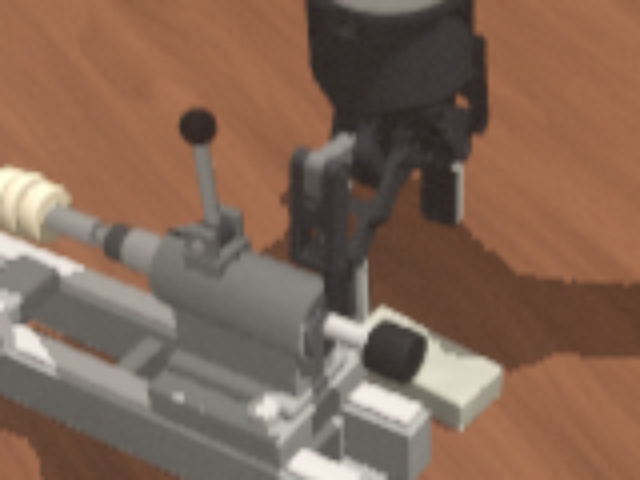

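Alignment confirmed: knob seen at (264,220), predicted (264,218). Descending and gripping.

Call:
drive_tool:
  targets:
    - [[0.43,-0.01,0.01,0,0,0,1],[0.43,-0.01,0,0,0,0,1],[0.43,0,0,0,0,0,1],[0,0,0,0,0,0,1]]

```text
time_s: 8.15
position: [0.5219, 0.1043, 0.1501]
tool_rot: [[-0.002, -0.452, 0.892], [0.0, 0.892, 0.452], [-1.0, 0.001, -0.002]]
ft_force: [-0.0, -0.5, 0.1]
grip_width: 0.0852
```

Call:
drive_tool:
  targets:
    - [[0,0,0,0,0,0,-1],[0,0,0,0,0,0,-1],[0,0,0,0,0,0,-1],[0,0,0,0,0,0,-1],[0,0,0,0,0,0,-1]]
  force: 60

```text
time_s: 8.65
position: [0.5215, 0.1038, 0.1522]
tool_rot: [[-0.001, -0.452, 0.892], [-0.002, 0.892, 0.452], [-1.0, -0.001, -0.002]]
ft_force: [-7.1, -4.2, 11.6]
grip_width: 0.0295
```

Call:
drive_tool:
  targets:
    - [[0,0,0,0,0,0,-1],[0,0,0,0,0,0,-1]]

```text
time_s: 8.85
position: [0.5215, 0.1038, 0.1522]
tool_rot: [[-0.001, -0.452, 0.892], [-0.002, 0.892, 0.452], [-1.0, -0.001, -0.002]]
ft_force: [-7.1, -4.1, 11.5]
grip_width: 0.0289
```

```bash
python3 - <<'E'
from h import *
from rig import *
o=observe(); print(o["time_s"],W2L(o["position"]),o["grip_width"],o["ft_force"])
for n in ("scene","wrist"):
    p=get_image(n); a=p["image"][:,:,::-1]
    if n=="scene": a=cv2.resize(a[60:180,160:320],None,fx=4,fy=4)
    cv2.imwrite(f"pics/{n}10.png",a)
E
```

```text
8.85 [1.38770394e-04 9.66860923e-02 1.52151314e-01] 0.028874343324138664 [-7.0696813  -4.12095318 11.48237036]
```

View pics/wrist10.png

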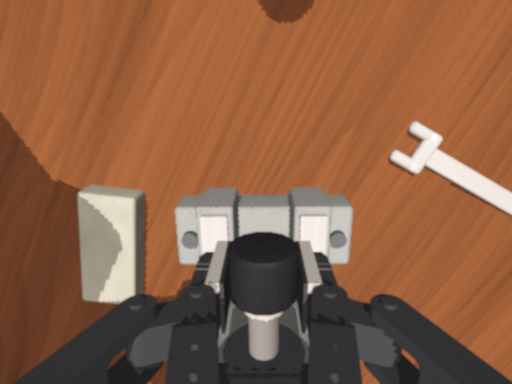

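View pics/scene10.png

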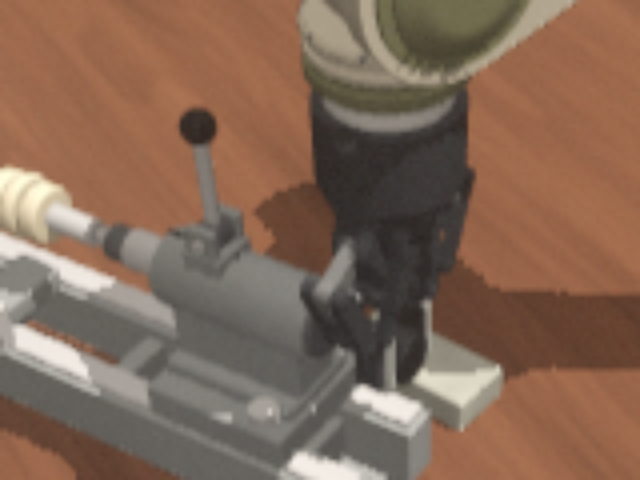

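Knob gripped at about 29 mm opening, with the lever still up. Pulling along tool +y.

Call:
drive_tool:
  targets:
    - [[0,0.08,0,0,0,0,-1],[0,0.1,0,0,0,0,-1],[0,0.12,0,0,0,0,-1],[0,0.12,0,0,0,0,-1]]
  force: 80

```text
time_s: 9.35
position: [0.5127, 0.121, 0.1522]
tool_rot: [[0.0, -0.452, 0.892], [-0.005, 0.892, 0.452], [-1.0, -0.005, -0.002]]
ft_force: [-4.5, -12.8, 10.5]
grip_width: 0.0282
```

```bash
python3 - <<'E'
from h import *
from rig import *
o=observe(); print(o["time_s"],W2L(o["position"]),o["grip_width"],o["ft_force"], lp(LP)[0].T@o["ft_force"])
p=get_image("wrist"); cv2.imwrite("pics/w11.png",p["image"][:,:,::-1])
E
```

```text
9.35 [0.0001686  0.11601218 0.1522389 ] 0.028216304588953245 [ -4.52062689 -12.83360708  10.45070836] [-9.87636931 -9.35921297 10.45070836]
```

View pics/w11.png

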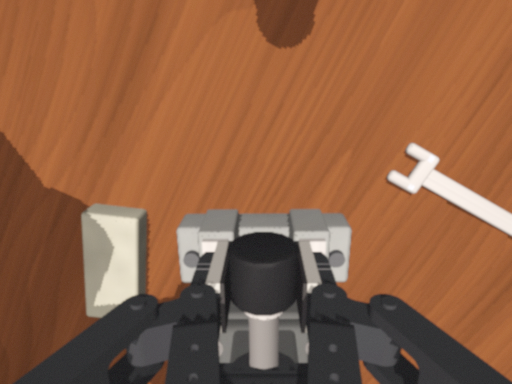

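No slip: 19 mm pulled at 9.4 N, which matches the spring. Continuing.

Call:
drive_tool:
  targets:
    - [[0,0.12,0,0,0,0,-1],[0,0.12,0,0,0,0,-1],[0,0.09,0,0,0,0,-1],[0,0,0,0,0,0,-1],[0,0,0,0,0,0,-1]]

```text
time_s: 9.9
position: [0.5053, 0.1354, 0.1522]
tool_rot: [[0.0, -0.452, 0.892], [-0.005, 0.892, 0.452], [-1.0, -0.005, -0.002]]
ft_force: [-4.7, -14.3, 10.3]
grip_width: 0.0291
```

```bash
python3 - <<'E'
from h import *
from rig import *
o=observe(); print(o["time_s"],W2L(o["position"]),W2L(o["position"])[1]-.09669,o["grip_width"], lp(LP)[0].T@o["ft_force"])
for n in ("wrist","scene","side"):
    p=get_image(n); a=p["image"][:,:,::-1]
    if n=="wrist":
        np.savez("w12.npz",K=np.array([[p["fx"],0,p["cx"]],[0,p["fy"],p["cy"]],[0,0,1]]),r=p["rvec"],t=p["tvec"]); a=cv2.resize(a[190:384,160:360],None,fx=3,fy=3,interpolation=cv2.INTER_CUBIC)
    if n=="scene": a=cv2.resize(a[60:180,160:320],None,fx=4,fy=4)
    if n=="side": a=cv2.resize(a[60:240,200:350],None,fx=3.3,fy=3.3)
    cv2.imwrite(f"pics/{n}12.png",a)
E
```

```text
9.9 [0.00016242 0.13221734 0.1522426 ] 0.03552733585364182 0.029111025361240255 [-10.69965405 -10.59206455  10.33524749]
```

View pics/wrist12.png

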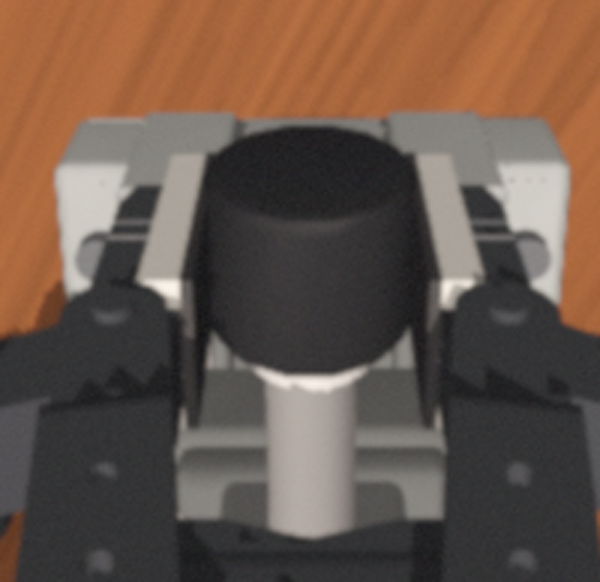

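View pics/scene12.png

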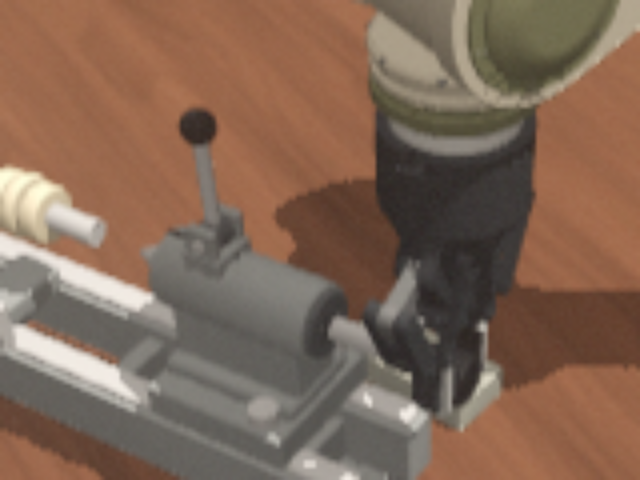

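View pics/side12.png

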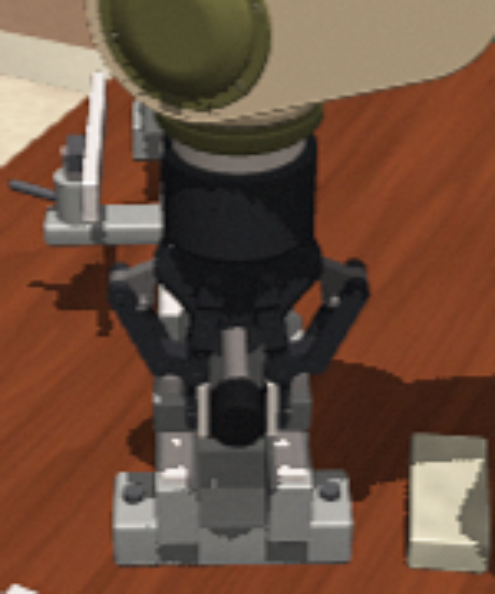

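```bash
python3 - <<'E'
from h import *
from rig import *
o=observe(); print(o["time_s"],W2L(o["position"])[1]-.09669,lp(LP)[0].T@o["ft_force"])
p=get_image("wrist"); w=p["image"][:,:,::-1].copy(); cv2.imwrite("pics/w13.png",w)
g=lambda f:cv2.cvtColor(f,cv2.COLOR_BGR2GRAY)
for f in ("wrist10","w11"):
    a=g(cv2.imread(f"pics/{f}.png"));T=a[228:322,232:296]
    r=cv2.matchTemplate(g(w)[215:340,220:310],T,cv2.TM_CCOEFF_NORMED);m=cv2.minMaxLoc(r);print(f,m[1],np.array(m[3])-[12,13])
p=get_image("scene");a=p["image"][:,:,::-1]; R1=(K1,r1,t1)
for y in (.055,.058,.060,.090,.096,.133): print(y,((pr(K1,r1,t1,L2W([0,y,.172]))[0]-[225,120])*8).round(0))
cv2.imwrite("pics/s13.png",cv2.resize(a[120:180,225:305],None,fx=8,fy=8,interpolation=cv2.INTER_CUBIC))
cv2.imwrite("pics/s13full.png",a)
E
```

```text
10.05 0.03540899693923272 [-10.63455488 -10.98365612  10.33735644]
wrist10 0.9077419638633728 [0 0]
w11 0.9019408226013184 [0 0]
0.055 [137. 149.]
0.058 [146. 152.]
0.06 [152. 154.]
0.09 [243. 191.]
0.096 [262. 198.]
0.133 [378. 244.]
```

View pics/s13.png

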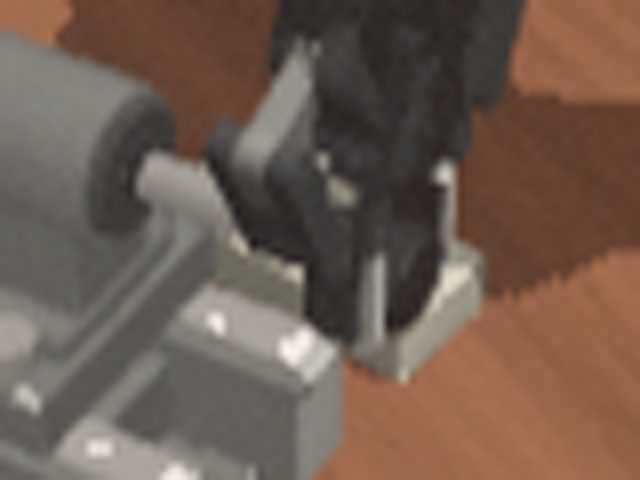

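View pics/w13.png

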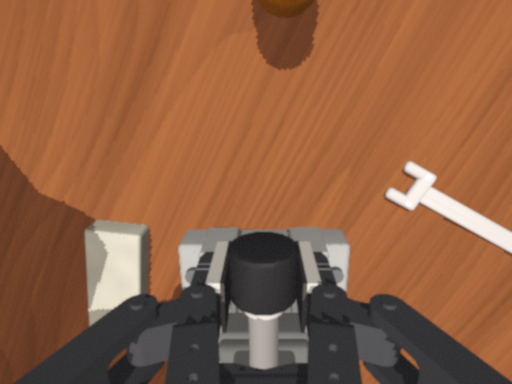

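```bash
python3 - <<'E'
from h import *
a=cv2.imread("pics/scene0.png");b=cv2.imread("pics/s13full.png")
s=[cv2.resize(x[125:160,230:265],None,fx=11,fy=11,interpolation=cv2.INTER_NEAREST) for x in (a,b)]
cv2.imwrite("pics/cmp.png",np.hstack(s))
for i in (a,b):
    # profile along axis top line, lathe y 50..80mm
    ys=np.arange(.048,.082,.002);g=cv2.cvtColor(i,cv2.COLOR_BGR2GRAY).astype(np.float32)
    for z in (.165,.169):
        q=np.array([pr(K1,r1,t1,L2W([0,y,z]))[0] for y in ys],np.float32);print(z,cv2.remap(g,q[:,0],q[:,1],cv2.INTER_LINEAR).ravel().round().astype(int))
E
```

```text
0.165 [ 92 123 180 207 209 209 209 210 208 209 210 210 209 206 199 179  95]
0.169 [ 95  97 128 197 222 228 227 227 227 227 227 227 227 226 221 219 133]
0.165 [ 59  57  54  89 132 149 148 148 148 148 150 149 149 149 148 147 142]
0.169 [ 60  57  56  59 103 151 159 158 158 158 158 159 158 157 158 156 119]
```

View pics/cmp.png

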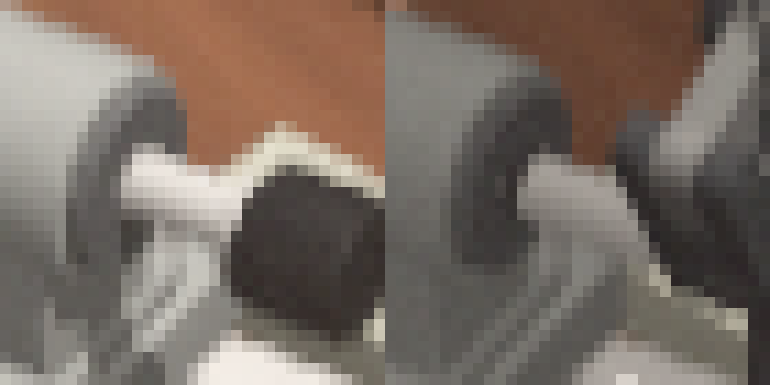

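The light rod edge has moved back about 4 mm relative to the face, so the 3 mm ring is showing. That agrees with the tool's 35.4 mm of travel. I'll add about 1.5 mm for margin.

Call:
drive_tool:
  targets:
    - [[0,0.02,0,0,0,0,-1],[0,0.02,0,0,0,0,-1],[0,0,0,0,0,0,-1],[0,0,0,0,0,0,-1],[0,0,0,0,0,0,-1]]

```text
time_s: 10.65
position: [0.5046, 0.137, 0.1523]
tool_rot: [[0.001, -0.452, 0.892], [-0.006, 0.892, 0.452], [-1.0, -0.005, -0.002]]
ft_force: [-4.0, -15.9, 10.9]
grip_width: 0.0286
```

Call:
drive_tool:
  targets:
    - [[0,0,0,0,0,0,-1],[0,0,0,0,0,0,-1],[0,0,0,0,0,0,-1],[0,0,0,0,0,0,-1],[0,0,0,0,0,0,-1]]

```text
time_s: 11.15
position: [0.5046, 0.1369, 0.1522]
tool_rot: [[0.001, -0.452, 0.892], [-0.006, 0.892, 0.452], [-1.0, -0.005, -0.002]]
ft_force: [-4.2, -15.1, 10.2]
grip_width: 0.0286
```

```bash
python3 - <<'E'
from h import *
from rig import *
o=observe(); print(o["time_s"],W2L(o["position"])[1]-.09669,lp(LP)[0].T@o["ft_force"],o["grip_width"])
g=lambda f:cv2.cvtColor(f,cv2.COLOR_BGR2GRAY)
w=get_image("wrist")["image"][:,:,::-1].copy()
T=g(cv2.imread("pics/w11.png"))[228:322,232:296]
m=cv2.minMaxLoc(cv2.matchTemplate(g(w)[215:340,220:310],T,cv2.TM_CCOEFF_NORMED));print(m[1],np.array(m[3])-[12,13])
a=get_image("scene")["image"][:,:,::-1].copy();cv2.imwrite("pics/s14.png",a)
ys=np.arange(.048,.072,.002)
for z in (.165,.169):
    q=np.array([pr(K1,r1,t1,L2W([0,y,z]))[0] for y in ys],np.float32);print(cv2.remap(g(a).astype(np.float32),q[:,0],q[:,1],cv2.INTER_LINEAR).ravel().round().astype(int))
E
```

```text
11.15 0.03722480880173862 [-10.59289924 -11.50155821  10.24343806] 0.028568254886785743
0.8976437449455261 [0 0]
[ 61  81 107  65  99 140 149 149 149 149 148 150]
[ 62  63  79  95  84 103 150 158 158 157 157 157]
```

View pics/s14.png

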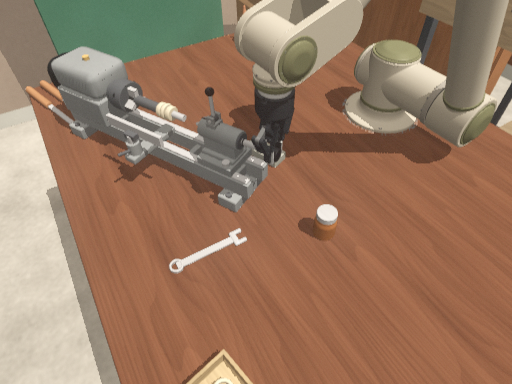

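The brightness profile now shows a light sliver of rod ahead of the dark ring. The ring is therefore just wholly out (travel about 37 mm), with the lever up and the other things in place. Handing in.

```bash
python3 -c "
from rig import *
print(close_job())"
```

```text
the job is handed in; nothing more can be done
None
```

The clamp lever is up, and the arm is still gripping the knob with the engraved ring just out of the tailstock's rear face. I handed the job in at about 11 s of the 51 s allowed.

- **Lever:** I gripped the ball, carried it up its arc and let go. The last measurement put it at about 1.19 rad, within 2° of vertical and well above the 1.0 rad that frees the quill. It still looked upright in the final picture.
- **Knob:** I pinched it across x at 80 N and pulled it straight out by about 37 mm, measured at the tool. The pull was about 11.5 N, slightly below the 12 to 13 N expected, which fits friction and sensor bias. The wrist pictures showed no slip in the grip.
- **Ring:** in the final picture a light sliver of rod shows ahead of the dark line, so the ring is wholly out by 1 to 2 mm.
- **Things lying about:** the spanner and jar are where they were in the first picture. The arm largely hides the oilstone in that last view, but nothing touched it.

Two small disagreements showed up in the measurements. The side and scene cameras put the ball a few millimetres higher than the description says. The gripper also sits about 6 mm above the knob's middle, with about 10 N of steady upward and sideways force on the tool, well within the limits.

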